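# Pack the brass tee into the spare-parts case and shut the lid

### The arm

A 6-joint arm with a two-finger parallel gripper is mounted at the origin on a cart in front of the work surface, level with it; the furniture and walls round the work are solid. World frame = base frame: x ahead of the robot, y to its left, z up, the work surface at z = 0. Lengths are in m, angles in rad, forces in N, time in s.
With the tool pointing down it reaches from about 0.25 to 0.775 m from the base axis. Payload 8.9 kg.
Tool frame: the origin (TCP) lies at the very end of the fingers, on their centre line; the grasp point (between the pads) lies 19 mm behind it (manip.grasp_offset is the distance from the TCP to the grasp point, in m); z points along the fingers, y is the line along which they close (so a half turn about z gives the same grasp; the last joint's range is limited). The gripper opens to 85 mm and grips with 20 to 120 N. Pads are 22 mm wide; open, the fingers measure 114 mm over their backs; the gripper's body (76 mm by 85 mm) begins 54 mm behind the grasp point. The pads swing forward as they close: fully open they stand 13 mm farther back than shut.
Start: joints at [1.007, 0.291, -0.153, 1.127, 0, 1.431], TCP at [0.216, 0.478, 0.231] pointing down, gripper open.
Joint ranges: [-2.52, 2.52], [-0.91, 1.74], [-1.3, 1.37], [-1.96, 2.02], [-1.52, 1.47], [-3.14, 3.14]. Speed limits (rad/s): [2.22, 2.22, 2.79, 3.14, 3.14, 3.14].

### API

Orientations are given as a unit quaternion [x, y, z, w].
In Python, from workcell import manip, eyes, nets gives the robot as it stands. The module is installed in compiled form; this text tells all that it offers.
- The arm moves only by the tool drive_tool, never from a script. Its argument "commands" is a list of rows, each an object of numbers: "tx", "ty", "tz": the shift along the tool's x, y, z in units of 0.15 m (1.0 is 0.15 m); "rx", "ry", "rz": the turn, a rotation vector about the tool's x, y, z in units of 120 degrees (1.0 is 120 degrees); "gripper": the opening, from 0 (shut) to 1 (fully open). A call has exactly 8 rows; each row is the pose to reach, as a shift and turn from the pose commanded when the call began, along the tool's axes at that moment; what a row does not reach only later rows make up. A row lasts 1/10 s, in which the tool goes at most 50 mm and 8.59 degrees, less where a joint would pass 70% of its speed; a pose out of reach is approached as far as the arm can. A call with a number of a shift or a turn outside -1 to 1 is refused whole. A call with a gripper value outside its range is refused whole. The fingers move at their own pace and stop on an object; the grip force is fixed at half the most. Time passes only in rows, so rows that repeat a pose let the fingers close, or fill a call up. It gives the time, the measured TCP pose, the force, the opening and the grip force at its end, in the units of the state.
- manip.observe(): the state, without advancing time (a new reading comes with each control period).
- eyes.camera(name): name is "scene" or "top" or "wrist"; returns a dict with "image" (420x560x3 uint8, blue, green, red), "K" (3x3 intrinsics, pixels), "world_from_camera" (4x4, takes a point from camera to world coordinates). Camera axes: x right, y up, looking along -z (the intrinsics and any distortion apply to the point x, -y, -z); pixel columns grow to the right and rows downward; lengths in m; the calibration is good to about 2 mm. A picture is of the moment at which its call begins. There is no depth.
- manip.sign_off(): hands the job in; it is judged then, once.
Trained networks look in a picture, given as the dict that the camera call returned (one of the last four; its "shot" number tells which), for a name from the list of things; names that differ only in an ending like _2 or _b are one class to them, and where a whole thing is asked for, a point or a joint stands for the part that bears it (a point fixed in the world has none). Each returns a list of dicts, best first, with "p" (0 to 1); they miss things now and then, are a little off and sometimes report something else, mostly with a low value. They report only what shows in the picture. A call takes as long as a camera call. They do not tell look-alikes from the thing itself.
- nets.look_for(picture, query): "at" ([row, column] in pixels, amid what is visible of it).
- nets.trace(picture, query): "region" (420x560 bool, what is visible of it) and "at" ([row, column] in pixels, amid what is visible of it).
The state is a dict: "time_s": time; "joint_positions": joint angles; "dq": joint speeds; "effort": joint torques, N m; "position": TCP position; "orientation": TCP orientation; "contact_force": force on the tool from outside, world axes, zero at the start; "ft_torque": the same for the moment, N m; "opening": opening from 0.0 (shut) to 1.0 (fully open); "grasp_force": force on a finger pad.
Only numpy, scipy, OpenCV 4.12 (cv2) and the standard library are available. Lean on these libraries where they do the work, as an engineer would, in place of code of your own. Each camera call takes 0.05 s, during which the arm holds its last target. There are 200 camera calls.

### The job

The open grey spare-parts case already holds a black knob in its far compartment. Pack the brass tee fitting from the bench into the empty compartment nearer the robot, so that it lies inside below the rim, then swing the hinged lid over and close the case fully.

Things in the scene. Friction and masses are not known exactly. Their poses are not given: they have to be found in the camera images.
- tee: brass T pipe fitting, 22 x 52 x 35 mm, standing branch up among bystanders (a taller 60 mm coupler, a 65 mm grey cap). Origin: centre of its underside, z up. The run lies along y: 22 mm wide square middle 30 mm long, 22 mm high, with a round 19 mm stub at each end; the 19 mm thick branch rises from the middle to z = 35 mm. Grip it across x.
- case: grey two-compartment box, fixed, 140 (x) x 190 (y) x 50 mm high. Origin: centre of its underside; x points to the hinged side (robot's right), y away from the robot, z up. Walls, floor, divider 5 mm. The divider along x at y = 0 (top z = 43 mm) leaves two compartments of 130 x 87 mm, centred at y = -46 (near, empty) and +46 mm (holds a black knob 47 mm across, 22 mm high); floor at z = 5 mm.
- lid (a joint): angle of the lid, a 140 x 190 x 6 mm plate hinged on the right-hand rim (along y at x = 70, z = 50 mm of the case): 0 shut on the rim, pi/2 upright, 1.9 fully open, where it rests at the start, leaning outward (free edge 45 mm beyond the hinge, 183 mm above the bench). The hinge moves freely: pushed from its outer side past upright to below 1.4 rad it falls shut by itself.
- lid_handle (a point): outer end of the small black knob on the lid's outer face, 110 mm from the hinge line, midway along y, standing 35 mm out of the plate. With the lid open it points away from the case, to the robot's right (74 mm beyond the hinge line, about 141 mm above the bench).
There are look-alikes about, which are no part of the job. What is shaped like the tee but green, pink or red is not meant.

How it is judged:
By the outcome, as a careful person would: the job done as asked, in the order asked, and still so for the second after the job is handed in, with the robot touching nothing.
It also fails if it takes over 48 s, if anything falls off the work surface, if the arm or the gripper's body presses on something with over 40 N, if the wrist force passes 120 N, or if a joint passes its speed limit or range.

## Working session

There is one attempt and no reset: what is moved stays moved. The work goes in short steps, Python scripts to look and compute and a tool call to move; the robot and the scene stay as the last step left them, time stands still between calls to the robot, and variables do not carry over. Pictures are saved under pics/ and viewed, at most 10 in all, crops included, and the job is handed in when it is done.

Besides the shell and the picture viewer there is one more tool, called after ">>>" as name(argument=value, ...) on one line, values as JSON. drive_tool: Moves the arm, as the interface text tells. Shifts and turns lie within -1 to 1; 1 stands for 0.15 m of shift or 120 degrees of turn. Its arguments: {"type":"object","properties":{"commands":{"type":"array","items":{"type":"object","properties":{"tx":{"type":"number","minimum":-1,"maximum":1},"ty":{"type":"number","minimum":-1,"maximum":1},"tz":{"type":"number","minimum":-1,"maximum":1},"rx":{"type":"number","minimum":-1,"maximum":1},"ry":{"type":"number","minimum":-1,"maximum":1},"rz":{"type":"number","minimum":-1,"maximum":1},"gripper":{"type":"number"}}}}},"required":["commands"]}

```bash
mkdir -p pics; cat > h.py <<'E'
import numpy as np, cv2
from workcell import manip, eyes, nets
from scipy.spatial.transform import Rotation as R
def ray(c,px):
    K=c["K"];T=np.array(c["world_from_camera"]);r,q=px
    d=np.array([(q-K[0][2])/K[0][0],-(r-K[1][2])/K[1][1],-1.])
    return T[:3,3],T[:3,:3]@d
def at_z(c,px,z):
    o,d=ray(c,px); return o+d*(z-o[2])/d[2]
def proj(c,p):
    T=np.array(c["world_from_camera"]);q=T[:3,:3].T@(np.array(p)-T[:3,3])
    v=c["K"]@np.array([q[0],-q[1],-q[2]]);return v[1]/v[2],v[0]/v[2]
E
python3 - <<'E'
from h import *
ims=[]
for n in ("scene","top"):
    c=eyes.camera(n);print(n,[k for k in c],np.round(c["world_from_camera"],3).tolist(),np.round(c["K"],1).tolist())
    cv2.imwrite(f"pics/{n}0.png",c["image"])
    for q,z in(("tee",.02),("case",.03),("lid_handle",.141)):
        for d in nets.trace(c,q)[:5]: print(q,round(d["p"],2),np.round(d["at"]),np.round(at_z(c,d["at"],z),3), d["region"].sum())
s=manip.observe();print(s)
E
```

```text
scene ['image', 'K', 'world_from_camera', 'shot'] [[-0.517, 0.414, -0.749, -0.247], [-0.856, -0.25, 0.453, 0.592], [-0.0, 0.875, 0.483, 0.526], [0.0, 0.0, 0.0, 1.0]] [[417.8, 0.0, 281.8], [0.0, 417.8, 205.7], [0.0, 0.0, 1.0]]
tee 0.86 [286. 160.] [0.392 0.471 0.02 ] 407
tee 0.79 [291. 208.] [0.33  0.401 0.02 ] 322
tee 0.67 [261. 196.] [0.43  0.387 0.02 ] 353
tee 0.52 [255. 238.] [0.405 0.303 0.02 ] 261
case 0.82 [175. 363.] [ 0.558 -0.162  0.03 ] 3634
lid_handle 0.8 [155. 391.] [ 0.432 -0.129  0.141] 1332
top ['image', 'K', 'world_from_camera', 'shot'] [[-0.007, 0.988, -0.154, 0.3], [-1.0, -0.005, 0.009, 0.153], [0.008, 0.154, 0.988, 1.226], [0.0, 0.0, 0.0, 1.0]] [[538.6, 0.0, 270.9], [0.0, 538.6, 212.1], [0.0, 0.0, 1.0]]
tee 0.8 [250. 196.] [0.402 0.309 0.02 ] 210
tee 0.79 [259. 127.] [0.383 0.464 0.02 ] 232
tee 0.54 [236. 159.] [0.433 0.393 0.02 ] 213
case 0.59 [190. 397.] [ 0.536 -0.145  0.03 ] 7149
lid_handle 0.89 [211. 423.] [ 0.469 -0.168  0.141] 2039
{'time_s': 0.4, 'joint_positions': array([ 1.00666798e+00,  2.90804058e-01, -1.53533408e-01,  1.12669523e+00,
        1.42075708e-05,  1.43150430e+00]), 'dq': array([ 1.34941858e-03, -7.44390063e-04,  3.56363687e-04,  5.77282685e-04,
        9.25332195e-05,  1.04718917e-03]), 'effort': array([-7.95157212e-04, -5.36537325e+01,  3.31304920e+01,  5.34863910e-03,
       -2.36492833e-04, -1.70890127e-05]), 'position': array([0.2163361 , 0.47826883, 0.23120115]), 'orientation': array([ 2.10824325e-01,  9.77523959e-01, -1.08500555e-04, -4.73832066e-05]), 'contact_force': array([ 0.32341455,  0.19541387, -0.16910958]), 'ft_torque': array([-0.05088884,  0.03549441,  0.01859359]), 'grasp_force': 0.0, 'opening': 1.0025219803492849}
```

View pics/scene0.png

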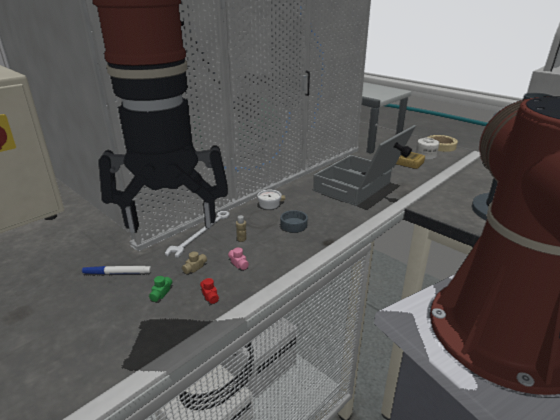

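View pics/top0.png

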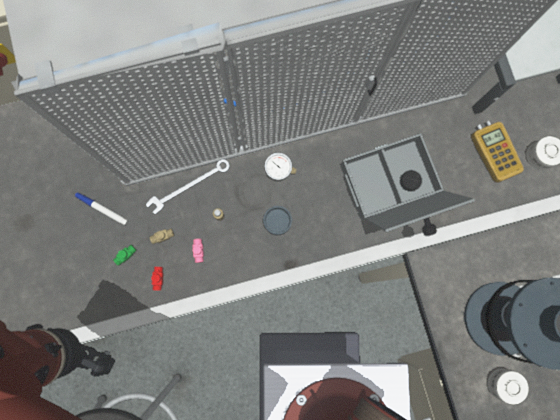

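The brass tee is at scene (261,196) and top (236,159). The green, pink and red ones are decoys. The case is at top (395,180). Its hinge faces the robot (top image bottom), the knob is in the right compartment and the left one at (372,180) is empty.

```bash
python3 - <<'E'
from h import *
c=eyes.camera("top");im=c["image"]
a=cv2.resize(im[125:245,335:480],None,fx=4,fy=4,interpolation=cv2.INTER_CUBIC)
b=cv2.resize(im[205:265,135:235],None,fx=4,fy=4,interpolation=cv2.INTER_CUBIC)[:, :200]
out=np.zeros((480,790,3),np.uint8);out[:,:580]=a;out[:240,585:785]=b
cv2.imwrite("pics/crop1.png",out)
# brass mask in top & scene
for n,ctr,zz in(("top",(236,160),(0,.01,.02)),("scene",(261,196),(0,.01,.02))):
    d=c if n=="top" else eyes.camera(n)
    for r in nets.trace(d,"tee"):
        if np.hypot(*(np.array(r["at"])-ctr))<12:
            ys,xs=np.nonzero(r["region"]);P=np.array([at_z(d,(y,x),.015)[:2] for y,x in zip(ys,xs)])
            w,v=np.linalg.eigh(np.cov(P.T));print(n,P.mean(0),np.sqrt(w)*1000,v[:,1],[at_z(d,r["at"],z)[:2].round(3) for z in zz])
    for k in nets.look_for(d,"case")[:1]: print(k)
E
```

```text
{'at': [190.8, 395.5], 'p': 0.81}
scene [0.43485534 0.39035695] [10.94423736 17.60908073] [-0.79566101  0.60574215] [array([0.463, 0.379]), array([0.45 , 0.383]), array([0.436, 0.387])]
```

View pics/crop1.png

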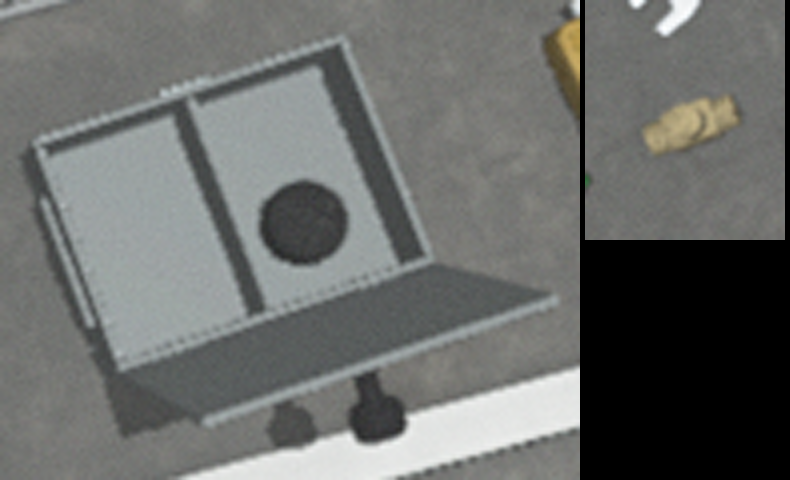

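The crop shows the rim corners at (36,143), (345,40), (433,258) and (120,368). The tee run goes from (645,138) to (738,108) in the same crop.

```bash
python3 - <<'E'
from h import *
c=eyes.camera("top")
P=np.array([at_z(c,(125+y/4,335+x/4),.05)[:2] for x,y in((36,143),(345,40),(433,258),(120,368))])
print(P.round(4),P.mean(0)); e=lambda i,j:(P[j]-P[i])
print([np.linalg.norm(e(i,(i+1)%4)).round(4) for i in range(4)])
for i,j in((0,1),(3,2),(0,3),(1,2)): print(np.degrees(np.arctan2(*e(i,j)[::-1])))
T=[at_z(c,(205+y/4,135+(x-585)/4),.011)[:2] for x,y in((645,138),(738,108))]
print(T,np.mean(T,0),np.degrees(np.arctan2(*(T[1]-T[0])[::-1])),np.linalg.norm(T[1]-T[0]))
s=manip.observe();print(R.from_quat(s["orientation"]).as_matrix().round(4))
for n in ["cap","coupler"]:
  pass
for px,z in(((214,218),.06),((220,277),.03)): print(at_z(c,px,z))
E
```

```text
[[ 0.5987 -0.0231]
 [ 0.6578 -0.2   ]
 [ 0.5318 -0.2429]
 [ 0.4708 -0.066 ]] [ 0.56476901 -0.13299671]
[np.float64(0.1865), np.float64(0.1332), np.float64(0.1872), np.float64(0.1349)]
-71.51203326275461
-70.96067682601823
-161.4345243832767
-161.17785050767338
[array([0.42762669, 0.41538853]), array([0.44440112, 0.36325118])] [0.4360139  0.38931986] -72.16518198952335 0.05476937875118656
[[-0.9111  0.4122 -0.    ]
 [ 0.4122  0.9111 -0.    ]
 [-0.     -0.     -1.    ]]
[0.47766816 0.25782059 0.06      ]
[0.4679241 0.1281708 0.03     ]
```

>>> drive_tool(commands=[{"tx": -1, "tz": 0.6, "rz": 0.3975, "gripper": 0.7}, {"tx": -1, "tz": 0.6, "rz": 0.3975, "gripper": 0.7}, {"tx": -1, "tz": 0.6, "rz": 0.3975, "gripper": 0.7}, {"tx": -1, "tz": 0.6, "rz": 0.3975, "gripper": 0.7}, {"tx": -1, "tz": 0.6, "rz": 0.3975, "gripper": 0.7}, {"tx": -1, "tz": 0.6, "rz": 0.3975, "gripper": 0.7}, {"tx": -1, "tz": 0.6, "rz": 0.3975, "gripper": 0.7}, {"tx": -1, "tz": 0.6, "rz": 0.3975, "gripper": 0.7}])

```text
schema error: expected keys tx, ty, tz, rx, ry, rz, gripper
```

```bash
cat >> h.py <<'E'
def to(p,yaw=None,show=True):
    "shift in tool units to world point p; yaw = wanted angle of tool y, deg"
    s=manip.observe();M=R.from_quat(s["orientation"]).as_matrix()
    d=M.T@(np.array(p)-s["position"])/.15
    print("t",round(s["time_s"],2),"pos",s["position"].round(4),"F",s["contact_force"].round(1),"open",round(s["opening"],3),"tilt",M[:,2].round(3),"shift",d.round(3))
    if yaw is not None:
        a=np.degrees(np.arctan2(M[1,1],M[0,1]));e=(a-yaw+90)%180-90;print("yaw",a.round(2),"rz",round(e/120,4))
E
python3 - <<'E'
from h import *
to([.436,.389,.1],17.8)
c=eyes.camera("wrist");cv2.imwrite("pics/w1.png",c["image"])
for r in nets.trace(c,"tee"):
    print(round(r["p"],2),np.round(r["at"]),at_z(c,r["at"],.02).round(4),r["region"].sum())
E
```

```text
t 0.75 pos [0.2164 0.4783 0.2313] F [ 0.4 -0.2  0.4] open 1.002 tilt [-0. -0. -1.] shift [-1.58   0.061  0.875]
yaw 65.66 rz 0.3988
0.88 [306. 334.] [0.3931 0.4744 0.02  ] 833
0.84 [292. 264.] [0.3373 0.401  0.02  ] 696
0.8 [352. 222.] [0.3981 0.3091 0.02  ] 742
0.59 [349. 288.] [0.4305 0.3932 0.02  ] 789
```

View pics/w1.png

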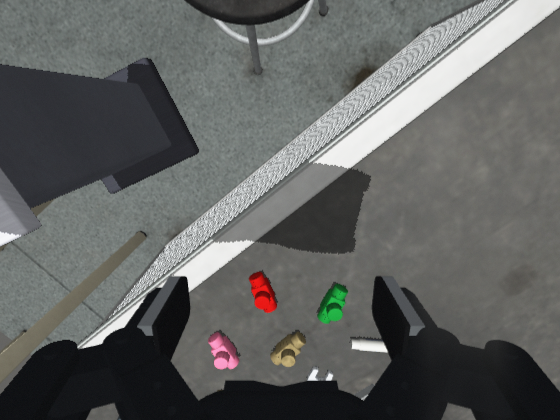

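All seven keys are required, so the arm has not moved yet. The wrist view shows the brass tee at (288,349), close to my estimate.

>>> drive_tool(commands=[{"tx": -1, "ty": 0, "tz": 0.6, "rx": 0, "ry": 0, "rz": 0.3975, "gripper": 0.7}, {"tx": -1, "ty": 0, "tz": 0.6, "rx": 0, "ry": 0, "rz": 0.3975, "gripper": 0.7}, {"tx": -1, "ty": 0, "tz": 0.6, "rx": 0, "ry": 0, "rz": 0.3975, "gripper": 0.7}, {"tx": -1, "ty": 0, "tz": 0.6, "rx": 0, "ry": 0, "rz": 0.3975, "gripper": 0.7}, {"tx": -1, "ty": 0, "tz": 0.6, "rx": 0, "ry": 0, "rz": 0.3975, "gripper": 0.7}, {"tx": -1, "ty": 0, "tz": 0.6, "rx": 0, "ry": 0, "rz": 0.3975, "gripper": 0.7}, {"tx": -1, "ty": 0, "tz": 0.6, "rx": 0, "ry": 0, "rz": 0.3975, "gripper": 0.7}, {"tx": -1, "ty": 0, "tz": 0.6, "rx": 0, "ry": 0, "rz": 0.3975, "gripper": 0.7}])

```text
time_s: 1.65
position: [0.3531, 0.4166, 0.1414]
orientation: [0.587, 0.81, 0.0, 0.0]
contact_force: [-0.1, -1.0, -0.3]
opening: 0.696
grasp_force: 0.0
```

```bash
python3 - <<'E'
from h import *
to([.436,.389,.1],17.8)
c=eyes.camera("wrist");cv2.imwrite("pics/w2.png",c["image"])
for r in nets.trace(c,"tee"):
    print(round(r["p"],2),np.round(r["at"]),at_z(c,r["at"],.02).round(4),r["region"].sum())
E
```

```text
t 1.65 pos [0.3531 0.4166 0.1414] F [-0.1 -1.  -0.3] open 0.696 tilt [ 0.  0. -1.] shift [-0.347  0.468  0.276]
yaw 18.12 rz 0.0027
0.9 [221. 262.] [0.3417 0.3992 0.02  ] 1501
0.83 [318. 293.] [0.4002 0.3125 0.02  ] 1402
0.66 [249. 358.] [0.4322 0.4006 0.02  ] 1093
0.64 [157. 349.] [0.3929 0.4745 0.02  ] 1669
```

View pics/w2.png

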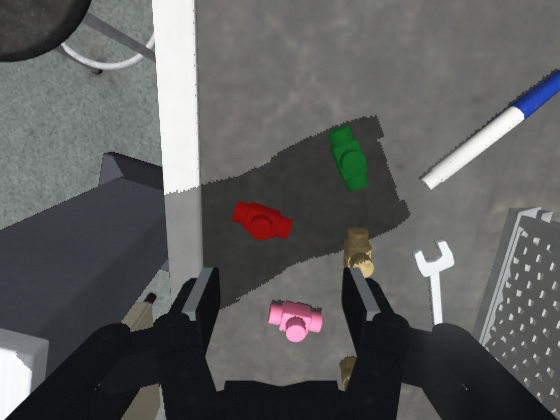

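The finger partly hides the tee at (358,252). I'll move above it and re-measure.

>>> drive_tool(commands=[{"tx": -0.35, "ty": 0.465, "tz": 0.2, "rx": 0, "ry": 0, "rz": 0.003, "gripper": 0.7}, {"tx": -0.35, "ty": 0.465, "tz": 0.2, "rx": 0, "ry": 0, "rz": 0.003, "gripper": 0.7}, {"tx": -0.35, "ty": 0.465, "tz": 0.2, "rx": 0, "ry": 0, "rz": 0.003, "gripper": 0.7}, {"tx": -0.35, "ty": 0.465, "tz": 0.2, "rx": 0, "ry": 0, "rz": 0.003, "gripper": 0.7}, {"tx": -0.35, "ty": 0.465, "tz": 0.2, "rx": 0, "ry": 0, "rz": 0.003, "gripper": 0.7}, {"tx": -0.35, "ty": 0.465, "tz": 0.2, "rx": 0, "ry": 0, "rz": 0.003, "gripper": 0.7}, {"tx": -0.35, "ty": 0.465, "tz": 0.2, "rx": 0, "ry": 0, "rz": 0.003, "gripper": 0.7}, {"tx": -0.35, "ty": 0.465, "tz": 0.2, "rx": 0, "ry": 0, "rz": 0.003, "gripper": 0.7}])

```text
time_s: 2.55
position: [0.4352, 0.3885, 0.1117]
orientation: [0.59, 0.807, 0.0, 0.0]
contact_force: [0.2, 0.6, -0.1]
opening: 0.698
grasp_force: 0.0
```

```bash
python3 - <<'E'
from h import *
to([.436,.389,.1],17.8)
c=eyes.camera("wrist");cv2.imwrite("pics/w3.png",c["image"])
for r in nets.trace(c,"tee"):
    ys,xs=np.nonzero(r["region"]);P=np.array([at_z(c,(y,x),.018)[:2] for y,x in zip(ys,xs)]);w,v=np.linalg.eigh(np.cov(P.T))
    print(round(r["p"],2),np.round(r["at"]),P.mean(0).round(4),r["region"].sum(),v[:,1],np.degrees(np.arctan(v[1,1]/v[0,1])))
# where branch top and base should project
print(proj(c,[.436,.389,.035]),proj(c,[.436,.389,0]))
E
```

```text
t 2.55 pos [0.4352 0.3885 0.1117] F [ 0.2  0.6 -0.1] open 0.698 tilt [ 0.  0. -1.] shift [0.002 0.006 0.078]
yaw 17.66 rz -0.0012
0.83 [212. 281.] [0.4361 0.3924] 1802 [-0.35276685  0.93571125] -69.34335850051288
0.82 [291. 232.] [0.4142 0.3134] 861 [-0.9241017   0.38214664] -22.466714003607592
0.79 [170. 166.] [0.3427 0.3982] 2311 [-0.99999695  0.00247129] -0.1415943738874572
0.75 [ 90. 262.] [0.3945 0.4732] 2319 [-0.65457763  0.75599479] -49.11236848863821
(np.float64(225.24192014354938), np.float64(281.4578215894242)) (np.float64(210.2453256651862), np.float64(281.343430890063))
```

View pics/w3.png

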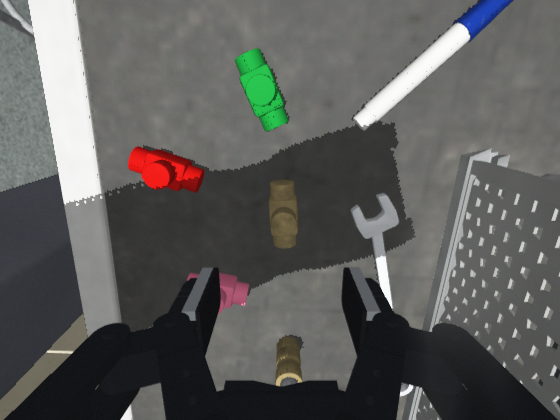

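The tee is at (284,214), well centred between the fingers and clear of the pink one. Descending.

>>> drive_tool(commands=[{"tx": 0.02, "ty": 0.009, "tz": 0.3, "rx": 0, "ry": 0, "rz": -0.018, "gripper": 0.7}, {"tx": 0.02, "ty": 0.009, "tz": 0.55, "rx": 0, "ry": 0, "rz": -0.018, "gripper": 0.7}, {"tx": 0.02, "ty": 0.009, "tz": 0.7, "rx": 0, "ry": 0, "rz": -0.018, "gripper": 0.7}, {"tx": 0.02, "ty": 0.009, "tz": 0.715, "rx": 0, "ry": 0, "rz": -0.018, "gripper": 0.7}, {"tx": 0.02, "ty": 0.009, "tz": 0.715, "rx": 0, "ry": 0, "rz": -0.018, "gripper": 0}, {"tx": 0.02, "ty": 0.009, "tz": 0.715, "rx": 0, "ry": 0, "rz": -0.018, "gripper": 0}, {"tx": 0.02, "ty": 0.009, "tz": 0.715, "rx": 0, "ry": 0, "rz": -0.018, "gripper": 0}, {"tx": 0.02, "ty": 0.009, "tz": 0.715, "rx": 0, "ry": 0, "rz": -0.018, "gripper": 0}])

```text
time_s: 3.45
position: [0.4371, 0.3922, 0.0059]
orientation: [0.575, 0.818, 0.001, 0.001]
contact_force: [-1.5, 0.5, 6.8]
opening: 0.236
grasp_force: 59.5
```

>>> drive_tool(commands=[{"tx": 0, "ty": 0, "tz": 0, "rx": 0, "ry": 0, "rz": 0, "gripper": 0}, {"tx": 0, "ty": 0, "tz": 0, "rx": 0, "ry": 0, "rz": 0, "gripper": 0}, {"tx": 0, "ty": 0, "tz": -0.2, "rx": 0, "ry": 0, "rz": 0, "gripper": 0}, {"tx": 0, "ty": 0, "tz": -0.5, "rx": 0, "ry": 0, "rz": 0, "gripper": 0}, {"tx": 0, "ty": 0, "tz": -0.8, "rx": 0, "ry": 0, "rz": 0, "gripper": 0}, {"tx": 0, "ty": 0, "tz": -0.9, "rx": 0, "ry": 0, "rz": 0, "gripper": 0}, {"tx": 0, "ty": 0, "tz": -0.9, "rx": 0, "ry": 0, "rz": 0, "gripper": 0}, {"tx": 0, "ty": 0, "tz": -0.9, "rx": 0, "ry": 0, "rz": 0, "gripper": 0}])

```text
time_s: 4.25
position: [0.4358, 0.3913, 0.1389]
orientation: [0.575, 0.818, 0.0, 0.0]
contact_force: [0.4, 0.7, -1.4]
opening: 0.241
grasp_force: 59.3
```

```bash
python3 - <<'E'
from h import *
to([.554,-.080,.14],18.7)
print(manip.observe()["grasp_force"])
c=eyes.camera("wrist");cv2.imwrite("pics/w4.png",c["image"])
E
```

```text
t 4.25 pos [0.4358 0.3913 0.1389] F [ 0.4  0.7 -1.4] open 0.241 tilt [ 0.  0. -1.] shift [-3.223 -0.32  -0.008]
yaw 19.76 rz 0.0088
59.300183057785034
```

View pics/w4.png

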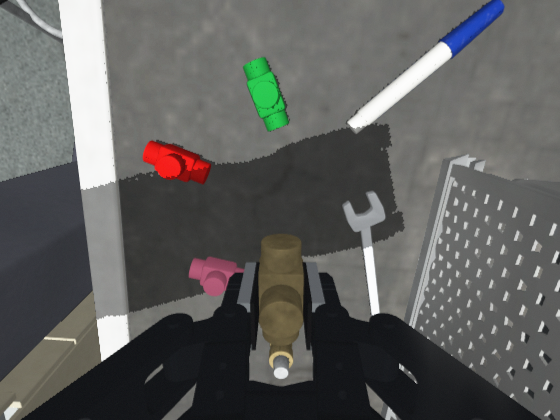

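Gripped at 20.5 mm with 59 N, and the tee hangs straight. Carrying it to the case.

>>> drive_tool(commands=[{"tx": -0.1, "ty": -0.01, "tz": 0, "rx": 0, "ry": 0, "rz": 0.009, "gripper": 0}, {"tx": -0.25, "ty": -0.03, "tz": 0, "rx": 0, "ry": 0, "rz": 0.009, "gripper": 0}, {"tx": -0.4, "ty": -0.04, "tz": 0, "rx": 0, "ry": 0, "rz": 0.009, "gripper": 0}, {"tx": -0.55, "ty": -0.06, "tz": 0, "rx": 0, "ry": 0, "rz": 0.009, "gripper": 0}, {"tx": -0.7, "ty": -0.07, "tz": 0, "rx": 0, "ry": 0, "rz": 0.009, "gripper": 0}, {"tx": -0.85, "ty": -0.09, "tz": 0, "rx": 0, "ry": 0, "rz": 0.009, "gripper": 0}, {"tx": -0.95, "ty": -0.1, "tz": 0, "rx": 0, "ry": 0, "rz": 0.009, "gripper": 0}, {"tx": -1, "ty": -0.1, "tz": 0, "rx": 0, "ry": 0, "rz": 0.009, "gripper": 0}])

```text
time_s: 5.1
position: [0.4723, 0.2434, 0.1383]
orientation: [0.584, 0.812, -0.001, -0.0]
contact_force: [-0.4, 0.1, -2.6]
opening: 0.243
grasp_force: 59.3
```

>>> drive_tool(commands=[{"tx": -0.1, "ty": -0.01, "tz": 0, "rx": 0, "ry": 0, "rz": 0, "gripper": 0}, {"tx": -0.25, "ty": -0.03, "tz": 0, "rx": 0, "ry": 0, "rz": 0, "gripper": 0}, {"tx": -0.4, "ty": -0.04, "tz": 0, "rx": 0, "ry": 0, "rz": 0, "gripper": 0}, {"tx": -0.55, "ty": -0.06, "tz": 0, "rx": 0, "ry": 0, "rz": 0, "gripper": 0}, {"tx": -0.7, "ty": -0.07, "tz": 0, "rx": 0, "ry": 0, "rz": 0, "gripper": 0}, {"tx": -0.85, "ty": -0.09, "tz": 0, "rx": 0, "ry": 0, "rz": 0, "gripper": 0}, {"tx": -0.95, "ty": -0.1, "tz": 0, "rx": 0, "ry": 0, "rz": 0, "gripper": 0}, {"tx": -1, "ty": -0.1, "tz": 0, "rx": 0, "ry": 0, "rz": 0, "gripper": 0}])

```text
time_s: 5.9
position: [0.5066, 0.0971, 0.139]
orientation: [0.583, 0.812, -0.0, -0.0]
contact_force: [0.8, 0.6, -0.8]
opening: 0.238
grasp_force: 59.3
```

>>> drive_tool(commands=[{"tx": -0.1, "ty": -0.01, "tz": 0, "rx": 0, "ry": 0, "rz": 0, "gripper": 0}, {"tx": -0.25, "ty": -0.03, "tz": 0, "rx": 0, "ry": 0, "rz": 0, "gripper": 0}, {"tx": -0.4, "ty": -0.04, "tz": 0, "rx": 0, "ry": 0, "rz": 0, "gripper": 0}, {"tx": -0.55, "ty": -0.06, "tz": 0, "rx": 0, "ry": 0, "rz": 0, "gripper": 0}, {"tx": -0.7, "ty": -0.07, "tz": 0, "rx": 0, "ry": 0, "rz": 0, "gripper": 0}, {"tx": -0.85, "ty": -0.09, "tz": 0, "rx": 0, "ry": 0, "rz": 0, "gripper": 0}, {"tx": -0.95, "ty": -0.1, "tz": 0, "rx": 0, "ry": 0, "rz": 0, "gripper": 0}, {"tx": -1, "ty": -0.1, "tz": 0, "rx": 0, "ry": 0, "rz": 0, "gripper": 0}])

```text
time_s: 6.7
position: [0.5405, -0.0498, 0.139]
orientation: [0.583, 0.812, 0.0, 0.0]
contact_force: [0.0, -0.6, -1.7]
opening: 0.241
grasp_force: 59.3
```

```bash
python3 - <<'E'
from h import *
to([.556,-.087,.013],18.7)
c=eyes.camera("wrist");cv2.imwrite("pics/w5.png",c["image"])
xc=np.array([np.cos(np.radians(-161.3)),np.sin(np.radians(-161.3))]);yc=np.array([-xc[1],xc[0]])
for a,b in((-70,-95),(70,-95),(70,0),(-70,0)): print((a,b),np.round(proj(c,[*(np.array([.565,-.133])+a*xc/1000+b*yc/1000),.05])))
E
```

```text
t 6.7 pos [ 0.5405 -0.0498  0.139 ] F [ 0.  -0.6 -1.7] open 0.241 tilt [ 0. -0. -1.] shift [-0.268  0.018  0.84 ]
yaw 18.64 rz -0.0005
(-70, -95) [209. 368.]
(70, -95) [210. 183.]
(70, 0) [316. 194.]
(-70, 0) [316. 359.]
```

View pics/w5.png

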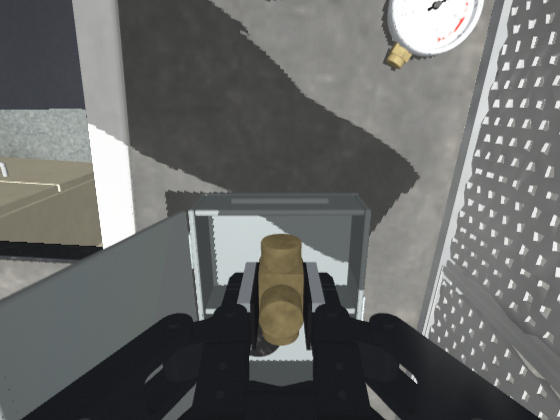

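The case sits as predicted: its near rim runs from (191,210) to (369,208) and the tee is aligned with it. Lowering and releasing.

>>> drive_tool(commands=[{"tx": -0.2, "ty": 0.018, "tz": 0, "rx": 0, "ry": 0, "rz": 0, "gripper": 0}, {"tx": -0.27, "ty": 0.018, "tz": 0.1, "rx": 0, "ry": 0, "rz": 0, "gripper": 0}, {"tx": -0.27, "ty": 0.018, "tz": 0.3, "rx": 0, "ry": 0, "rz": 0, "gripper": 0}, {"tx": -0.27, "ty": 0.018, "tz": 0.5, "rx": 0, "ry": 0, "rz": 0, "gripper": 0}, {"tx": -0.27, "ty": 0.018, "tz": 0.7, "rx": 0, "ry": 0, "rz": 0, "gripper": 0}, {"tx": -0.27, "ty": 0.018, "tz": 0.82, "rx": 0, "ry": 0, "rz": 0, "gripper": 0}, {"tx": -0.27, "ty": 0.018, "tz": 0.845, "rx": 0, "ry": 0, "rz": 0, "gripper": 0}, {"tx": -0.27, "ty": 0.018, "tz": 0.845, "rx": 0, "ry": 0, "rz": 0, "gripper": 0}])

```text
time_s: 7.55
position: [0.5544, -0.085, 0.0113]
orientation: [0.583, 0.813, -0.0, -0.001]
contact_force: [0.3, 0.4, -1.4]
opening: 0.241
grasp_force: 59.7
```

```bash
python3 - <<'E'
from h import *
to([.556,-.087,.011],18.7)
E
```

```text
t 7.55 pos [ 0.5544 -0.085   0.0113] F [ 0.3  0.4 -1.4] open 0.241 tilt [-0.002  0.001 -1.   ] shift [-0.016  0.006  0.002]
yaw 18.72 rz 0.0002
```

Near the floor with no contact. Release and retreat.

>>> drive_tool(commands=[{"tx": 0, "ty": 0, "tz": 0.005, "rx": 0, "ry": 0, "rz": 0, "gripper": 0.5}, {"tx": 0, "ty": 0, "tz": 0.005, "rx": 0, "ry": 0, "rz": 0, "gripper": 0.5}, {"tx": 0, "ty": 0, "tz": 0.005, "rx": 0, "ry": 0, "rz": 0, "gripper": 0.5}, {"tx": 0, "ty": 0, "tz": -0.1, "rx": 0, "ry": 0, "rz": 0, "gripper": 0.5}, {"tx": 0, "ty": 0, "tz": -0.3, "rx": 0, "ry": 0, "rz": 0, "gripper": 0.5}, {"tx": 0, "ty": 0, "tz": -0.6, "rx": 0, "ry": 0, "rz": 0, "gripper": 0.5}, {"tx": 0, "ty": 0, "tz": -0.9, "rx": 0, "ry": 0, "rz": 0, "gripper": 0.5}, {"tx": 0, "ty": 0, "tz": -1, "rx": 0, "ry": 0, "rz": 0, "gripper": 0.5}])

```text
time_s: 8.35
position: [0.558, -0.0867, 0.1671]
orientation: [0.583, 0.812, 0.001, 0.003]
contact_force: [0.9, 0.2, 0.6]
opening: 0.501
grasp_force: 0.0
```

>>> drive_tool(commands=[{"tx": 0.3, "ty": 0, "tz": -0.1, "rx": 0, "ry": 0, "rz": 0, "gripper": 0}, {"tx": 0.6, "ty": 0, "tz": -0.2, "rx": 0, "ry": 0, "rz": 0, "gripper": 0}, {"tx": 0.9, "ty": 0, "tz": -0.3, "rx": 0, "ry": 0, "rz": 0, "gripper": 0}, {"tx": 1, "ty": 0, "tz": -0.4, "rx": 0, "ry": 0, "rz": 0, "gripper": 0}, {"tx": 1, "ty": 0, "tz": -0.4, "rx": 0, "ry": 0, "rz": 0, "gripper": 0}, {"tx": 1, "ty": 0, "tz": -0.4, "rx": 0, "ry": 0, "rz": 0, "gripper": 0}, {"tx": 1, "ty": 0, "tz": -0.4, "rx": 0, "ry": 0, "rz": 0, "gripper": 0}, {"tx": 1, "ty": 0, "tz": -0.4, "rx": 0, "ry": 0, "rz": 0, "gripper": 0}])

```text
time_s: 9.15
position: [0.5076, 0.055, 0.2215]
orientation: [0.584, 0.812, -0.0, -0.0]
contact_force: [0.6, -0.8, 0.1]
opening: 0.003
grasp_force: 0.0
```

```bash
python3 - <<'E'
from h import *
xc=np.array([np.cos(np.radians(-161.3)),np.sin(np.radians(-161.3))]);yc=np.array([-xc[1],xc[0]])
C=np.array([.565,-.133])
for a,b in((160,-140),(160,-45),(50,-45)): 
    p=C+a*xc/1000+b*yc/1000;print(p);to([*p,.145],18.7)
c=eyes.camera("top");s=eyes.camera("scene")
A=cv2.resize(c["image"][125:245,335:480],None,fx=2.7,fy=2.7,interpolation=cv2.INTER_CUBIC)
B=cv2.resize(s["image"][110:230,290:435],None,fx=2.7,fy=2.7,interpolation=cv2.INTER_CUBIC)
cv2.imwrite("pics/c6.png",np.hstack([A,B]))
E
```

```text
[ 0.36856054 -0.05168864]
t 9.15 pos [0.5076 0.055  0.2215] F [ 0.6 -0.8  0.1] open 0.003 tilt [-0.001 -0.    -1.   ] shift [-0.378 -1.105  0.511]
yaw 18.6 rz -0.0008
[ 0.39901877 -0.14167362]
t 9.15 pos [0.5076 0.055  0.2215] F [ 0.6 -0.8  0.1] open 0.003 tilt [-0.001 -0.    -1.   ] shift [-1.012 -1.104  0.511]
yaw 18.6 rz -0.0008
[ 0.5032119  -0.10640619]
t 9.15 pos [0.5076 0.055  0.2215] F [ 0.6 -0.8  0.1] open 0.003 tilt [-0.001 -0.    -1.   ] shift [-1.01  -0.371  0.51 ]
yaw 18.6 rz -0.0008
```

View pics/c6.png

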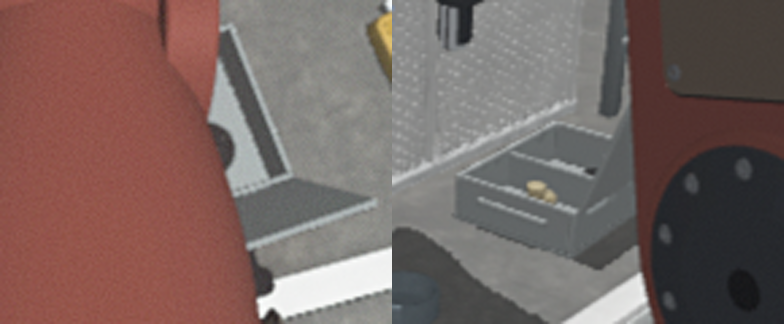

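The tee lies inside the near compartment, below the rim. Now going behind the lid with the fingers shut.

>>> drive_tool(commands=[{"tx": 0, "ty": -0.3, "tz": 0, "rx": 0, "ry": 0, "rz": 0, "gripper": 0}, {"tx": 0, "ty": -0.6, "tz": 0, "rx": 0, "ry": 0, "rz": 0, "gripper": 0}, {"tx": 0, "ty": -0.9, "tz": 0, "rx": 0, "ry": 0, "rz": 0, "gripper": 0}, {"tx": 0, "ty": -1, "tz": 0.1, "rx": 0, "ry": 0, "rz": 0, "gripper": 0}, {"tx": 0, "ty": -1, "tz": 0.2, "rx": 0, "ry": 0, "rz": 0, "gripper": 0}, {"tx": 0, "ty": -1, "tz": 0.2, "rx": 0, "ry": 0, "rz": 0, "gripper": 0}, {"tx": 0, "ty": -1, "tz": 0.2, "rx": 0, "ry": 0, "rz": 0, "gripper": 0}, {"tx": 0, "ty": -1, "tz": 0.2, "rx": 0, "ry": 0, "rz": 0, "gripper": 0}])

```text
time_s: 10.05
position: [0.3663, 0.0078, 0.1928]
orientation: [0.583, 0.813, 0.0, 0.0]
contact_force: [1.5, -0.5, 0.3]
opening: -0.001
grasp_force: 0.0
```

>>> drive_tool(commands=[{"tx": -0.1, "ty": -0.12, "tz": 0.1, "rx": 0, "ry": 0, "rz": 0, "gripper": 0}, {"tx": -0.3, "ty": -0.12, "tz": 0.2, "rx": 0, "ry": 0, "rz": 0, "gripper": 0}, {"tx": -0.5, "ty": -0.12, "tz": 0.34, "rx": 0, "ry": 0, "rz": 0, "gripper": 0}, {"tx": -0.75, "ty": -0.12, "tz": 0.34, "rx": 0, "ry": 0, "rz": 0, "gripper": 0}, {"tx": -0.95, "ty": -0.12, "tz": 0.34, "rx": 0, "ry": 0, "rz": 0, "gripper": 0}, {"tx": -1, "ty": -0.12, "tz": 0.34, "rx": 0, "ry": 0, "rz": 0, "gripper": 0}, {"tx": -1, "ty": -0.12, "tz": 0.34, "rx": 0, "ry": 0, "rz": 0, "gripper": 0}, {"tx": -1, "ty": -0.12, "tz": 0.34, "rx": 0, "ry": 0, "rz": 0, "gripper": 0}])

```text
time_s: 10.85
position: [0.3963, -0.1393, 0.1413]
orientation: [0.583, 0.813, 0.0, -0.0]
contact_force: [0.1, 0.4, -0.7]
opening: 0.002
grasp_force: 0.0
```

```bash
python3 - <<'E'
from h import *
to([.399,-.142,.14],18.7);to([.508,-.105,.14],18.7)
E
```

```text
t 10.85 pos [ 0.3963 -0.1393  0.1413] F [ 0.1  0.4 -0.7] open 0.002 tilt [-0.001  0.001 -1.   ] shift [-0.023  0.011  0.009]
yaw 18.69 rz -0.0001
t 10.85 pos [ 0.3963 -0.1393  0.1413] F [ 0.1  0.4 -0.7] open 0.002 tilt [-0.001  0.001 -1.   ] shift [-0.022  0.779  0.008]
yaw 18.69 rz -0.0001
```

Pushing the lid steadily toward the case, then retreating upwards.

>>> drive_tool(commands=[{"tx": 0, "ty": 0.1, "tz": 0, "rx": 0, "ry": 0, "rz": 0, "gripper": 0}, {"tx": 0, "ty": 0.2, "tz": 0, "rx": 0, "ry": 0, "rz": 0, "gripper": 0}, {"tx": 0, "ty": 0.3, "tz": 0, "rx": 0, "ry": 0, "rz": 0, "gripper": 0}, {"tx": 0, "ty": 0.4, "tz": 0, "rx": 0, "ry": 0, "rz": 0, "gripper": 0}, {"tx": 0, "ty": 0.5, "tz": 0, "rx": 0, "ry": 0, "rz": 0, "gripper": 0}, {"tx": 0, "ty": 0.6, "tz": 0, "rx": 0, "ry": 0, "rz": 0, "gripper": 0}, {"tx": 0, "ty": 0.7, "tz": 0, "rx": 0, "ry": 0, "rz": 0, "gripper": 0}, {"tx": 0, "ty": 0.78, "tz": 0, "rx": 0, "ry": 0, "rz": 0, "gripper": 0}])

```text
time_s: 11.65
position: [0.5093, -0.101, 0.1418]
orientation: [0.582, 0.813, 0.0, 0.001]
contact_force: [-0.5, -0.0, -0.3]
opening: 0.004
grasp_force: 0.0
```

>>> drive_tool(commands=[{"tx": 0, "ty": 0, "tz": 0, "rx": 0, "ry": 0, "rz": 0, "gripper": 0}, {"tx": 0, "ty": -0.2, "tz": 0, "rx": 0, "ry": 0, "rz": 0, "gripper": 0}, {"tx": 0.1, "ty": -0.4, "tz": -0.2, "rx": 0, "ry": 0, "rz": 0, "gripper": 0}, {"tx": 0.3, "ty": -0.5, "tz": -0.3, "rx": 0, "ry": 0, "rz": 0, "gripper": 0}, {"tx": 0.6, "ty": -0.5, "tz": -0.3, "rx": 0, "ry": 0, "rz": 0, "gripper": 0}, {"tx": 0.9, "ty": -0.5, "tz": -0.3, "rx": 0, "ry": 0, "rz": 0, "gripper": 0}, {"tx": 1, "ty": -0.5, "tz": -0.3, "rx": 0, "ry": 0, "rz": 0, "gripper": 0}, {"tx": 1, "ty": -0.5, "tz": -0.3, "rx": 0, "ry": 0, "rz": 0, "gripper": 0}])

```text
time_s: 12.45
position: [0.3869, 0.0172, 0.1861]
orientation: [0.582, 0.813, -0.0, -0.001]
contact_force: [0.9, -0.4, 0.1]
opening: 0.001
grasp_force: 0.0
```

>>> drive_tool(commands=[{"tx": 0.3, "ty": 0, "tz": 0, "rx": 0, "ry": 0, "rz": 0, "gripper": 0}, {"tx": 0.6, "ty": 0, "tz": 0, "rx": 0, "ry": 0, "rz": 0, "gripper": 0}, {"tx": 0.9, "ty": 0, "tz": 0, "rx": 0, "ry": 0, "rz": 0, "gripper": 0}, {"tx": 1, "ty": 0, "tz": 0, "rx": 0, "ry": 0, "rz": 0, "gripper": 0}, {"tx": 1, "ty": 0, "tz": 0, "rx": 0, "ry": 0, "rz": 0, "gripper": 0}, {"tx": 1, "ty": 0, "tz": 0, "rx": 0, "ry": 0, "rz": 0, "gripper": 0}, {"tx": 1, "ty": 0, "tz": 0, "rx": 0, "ry": 0, "rz": 0, "gripper": 0}, {"tx": 1, "ty": 0, "tz": 0, "rx": 0, "ry": 0, "rz": 0, "gripper": 0}])

```text
time_s: 13.25
position: [0.3408, 0.1567, 0.1862]
orientation: [0.584, 0.812, -0.0, 0.0]
contact_force: [0.6, -0.0, 0.8]
opening: -0.001
grasp_force: 0.0
```

```bash
python3 - <<'E'
from h import *
to([.4,.2,.2])
c=eyes.camera("top");s=eyes.camera("scene")
A=cv2.resize(c["image"][125:245,335:480],None,fx=2.7,fy=2.7,interpolation=cv2.INTER_CUBIC)
B=cv2.resize(s["image"][110:230,290:435],None,fx=2.7,fy=2.7,interpolation=cv2.INTER_CUBIC)
cv2.imwrite("pics/c7.png",np.hstack([A,B]))
E
```

```text
t 13.25 pos [0.3408 0.1567 0.1862] F [ 0.6 -0.   0.8] open -0.001 tilt [-0. -0. -1.] shift [ 0.148  0.466 -0.092]
```

View pics/c7.png

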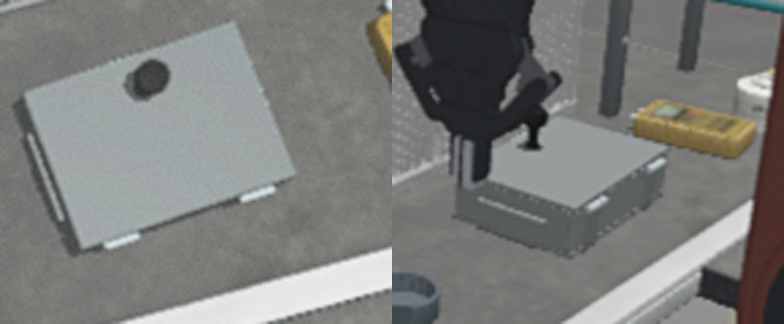

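The lid lies flat and shut on the case, and the robot is clear of it.

```bash
python3 -c "
from workcell import manip
print(manip.sign_off())"
```

```text
the job is handed in; nothing more can be done
None
```

The brass tee is in the case's near compartment below the rim, the lid is fully shut, and the job was handed in at about 13 s of the 48 s allowed; no verdict was returned.

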